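Find the plinth that the plug gauge passes and reject the tight ones

TASK

Only one of the three plinths on the nest board has a bore that the plug gauge passes; in the other two it stops part-way. Take the gauge from its stand and try the bores by feel, never forcing it, until it goes down to its collar; leave the gauge standing in that plinth, in its nest, and then set the two tight plinths upright side by side in the reject tray, lowering each to the tray's floor before letting go. Leave everything else alone.

Things in the scene. Friction and masses are not known exactly. Their poses are not given: they have to be found in the camera images.
- plug_gauge: steel plug gauge, upright in its stand: pin 16 mm in diameter and 32 mm long with a chamfered tip, above it a collar 30 mm wide and 4 mm thick, above that a round handle 20 mm wide and 46 mm long; 82 mm tall, 0.13 kg. Origin: centre of the pin's tip, z up along the pin to the handle. In its stand the tip is 8 mm above the bench.
- gauge_stand: fixed pale wooden stand, foot 70 x 70 mm, 60 x 60 mm above, 40 mm tall; origin: centre of the underside, z up. A 24 mm wide, 34 mm deep hole in the middle of its top holds the gauge's pin loosely; the gauge's collar rests on the top.
- reject_tray: fixed open aluminium tray, 170 mm along its x, 125 mm along its y, 17 mm tall, walls and floor 5 mm thick; origin: centre of the underside, z up. It takes two plinths side by side along its x.
- nest_board: fixed plywood board, 84 mm along its x, 274 mm along its y, with three shallow nests in a row along y, 90 mm apart, the middle one at its centre; origin: centre of the underside. The nest floors are 10 mm and the rims round them 16 mm above the bench; each nest holds a plinth's foot with about 2 mm of play.
- plinth_a: one of three look-alike brown hardwood plinths: foot 56 x 56 x 10 mm, 46 x 46 mm above, 44 mm tall, 0.3 kg. Origin: centre of the underside, z up, x and y along its sides. A 17.5 mm round bore with a 1.5 mm countersink goes 34 mm down from the middle of its top; in two of the three it is only 12 mm wide from about 17 mm below the top. Which two changes each time and must be felt.
- plinth_b: one of three look-alike brown hardwood plinths: foot 56 x 56 x 10 mm, 46 x 46 mm above, 44 mm tall, 0.3 kg. Origin: centre of the underside, z up, x and y along its sides. A 17.5 mm round bore with a 1.5 mm countersink goes 34 mm down from the middle of its top; in two of the three it is only 12 mm wide from about 17 mm below the top. Which two changes each time and must be felt.
- plinth_c: one of three look-alike brown hardwood plinths: foot 56 x 56 x 10 mm, 46 x 46 mm above, 44 mm tall, 0.3 kg. Origin: centre of the underside, z up, x and y along its sides. A 17.5 mm round bore with a 1.5 mm countersink goes 34 mm down from the middle of its top; in two of the three it is only 12 mm wide from about 17 mm below the top. Which two changes each time and must be felt.
- figure: bystander, to be left where it stands: resin figure 77 x 76 x 196 mm; origin: centre of the underside
- statuette_horse: bystander, to be left where it stands: horse statuette 41 x 121 x 150 mm; origin: centre of the underside
- cup: bystander, to be left where it stands: pale cup 69 mm wide, 74 mm tall; origin: centre of the underside

How it is judged:
On the way, in this order (a step that is already met when the one before it is completed fails the run):
1. the held gauge is down to its collar in a plinth standing in its nest (((z of plug_gauge in the frame of plinth_a below 0.0155 m and horizontal distance between plug_gauge and plinth_a below 0.006 m and angle between each of plug_gauge, plinth_a's own z axis and vertical below 0.08 rad and distance of plinth_a from where it was at the start of the episode below 0.01 m and contact force between the fingers and plug_gauge above 0.5 N) or (z of plug_gauge in the frame of plinth_b below 0.0155 m and horizontal distance between plug_gauge and plinth_b below 0.006 m and angle between each of plug_gauge, plinth_b's own z axis and vertical below 0.08 rad and distance of plinth_b from where it was at the start of the episode below 0.01 m and contact force between the fingers and plug_gauge above 0.5 N) or (z of plug_gauge in the frame of plinth_c below 0.0155 m and horizontal distance between plug_gauge and plinth_c below 0.006 m and angle between each of plug_gauge, plinth_c's own z axis and vertical below 0.08 rad and distance of plinth_c from where it was at the start of the episode below 0.01 m and contact force between the fingers and plug_gauge above 0.5 N))), for 0.1 s.
2. a first plinth touches the tray's floor while still held (((x of plinth_a in the frame of reject_tray between -0.06 and 0.06 m and y of plinth_a in the frame of reject_tray between -0.038 and 0.038 m and z of plinth_a in the frame of reject_tray below 0.009 m and angle between plinth_a's own z axis and vertical below 0.1 rad and contact force between plinth_a and reject_tray above 0.3 N and contact force between the fingers and plinth_a above 0.5 N) or (x of plinth_b in the frame of reject_tray between -0.06 and 0.06 m and y of plinth_b in the frame of reject_tray between -0.038 and 0.038 m and z of plinth_b in the frame of reject_tray below 0.009 m and angle between plinth_b's own z axis and vertical below 0.1 rad and contact force between plinth_b and reject_tray above 0.3 N and contact force between the fingers and plinth_b above 0.5 N) or (x of plinth_c in the frame of reject_tray between -0.06 and 0.06 m and y of plinth_c in the frame of reject_tray between -0.038 and 0.038 m and z of plinth_c in the frame of reject_tray below 0.009 m and angle between plinth_c's own z axis and vertical below 0.1 rad and contact force between plinth_c and reject_tray above 0.3 N and contact force between the fingers and plinth_c above 0.5 N))), for 0.02 s.
3. a second plinth touches the tray's floor while still held, the first one standing in the tray, released (((x of plinth_a in the frame of reject_tray between -0.06 and 0.06 m and y of plinth_a in the frame of reject_tray between -0.038 and 0.038 m and z of each of plinth_a, plinth_b in the frame of reject_tray below 0.009 m and angle between each of plinth_a, plinth_b's own z axis and vertical below 0.1 rad and contact force between plinth_a and reject_tray above 0.3 N and contact force between the fingers and plinth_a above 0.5 N and x of plinth_b in the frame of reject_tray between -0.06 and 0.06 m and y of plinth_b in the frame of reject_tray between -0.038 and 0.038 m and contact force between the fingers and plinth_b below 0.2 N) or (x of plinth_a in the frame of reject_tray between -0.06 and 0.06 m and y of plinth_a in the frame of reject_tray between -0.038 and 0.038 m and z of each of plinth_a, plinth_c in the frame of reject_tray below 0.009 m and angle between each of plinth_a, plinth_c's own z axis and vertical below 0.1 rad and contact force between plinth_a and reject_tray above 0.3 N and contact force between the fingers and plinth_a above 0.5 N and x of plinth_c in the frame of reject_tray between -0.06 and 0.06 m and y of plinth_c in the frame of reject_tray between -0.038 and 0.038 m and contact force between the fingers and plinth_c below 0.2 N) or (x of plinth_b in the frame of reject_tray between -0.06 and 0.06 m and y of plinth_b in the frame of reject_tray between -0.038 and 0.038 m and z of each of plinth_b, plinth_a in the frame of reject_tray below 0.009 m and angle between each of plinth_b, plinth_a's own z axis and vertical below 0.1 rad and contact force between plinth_b and reject_tray above 0.3 N and contact force between the fingers and plinth_b above 0.5 N and x of plinth_a in the frame of reject_tray between -0.06 and 0.06 m and y of plinth_a in the frame of reject_tray between -0.038 and 0.038 m and contact force between the fingers and plinth_a below 0.2 N) or (x of plinth_b in the frame of reject_tray between -0.06 and 0.06 m and y of plinth_b in the frame of reject_tray between -0.038 and 0.038 m and z of each of plinth_b, plinth_c in the frame of reject_tray below 0.009 m and angle between each of plinth_b, plinth_c's own z axis and vertical below 0.1 rad and contact force between plinth_b and reject_tray above 0.3 N and contact force between the fingers and plinth_b above 0.5 N and x of plinth_c in the frame of reject_tray between -0.06 and 0.06 m and y of plinth_c in the frame of reject_tray between -0.038 and 0.038 m and contact force between the fingers and plinth_c below 0.2 N) or (x of plinth_c in the frame of reject_tray between -0.06 and 0.06 m and y of plinth_c in the frame of reject_tray between -0.038 and 0.038 m and z of each of plinth_c, plinth_a in the frame of reject_tray below 0.009 m and angle between each of plinth_c, plinth_a's own z axis and vertical below 0.1 rad and contact force between plinth_c and reject_tray above 0.3 N and contact force between the fingers and plinth_c above 0.5 N and x of plinth_a in the frame of reject_tray between -0.06 and 0.06 m and y of plinth_a in the frame of reject_tray between -0.038 and 0.038 m and contact force between the fingers and plinth_a below 0.2 N) or (x of plinth_c in the frame of reject_tray between -0.06 and 0.06 m and y of plinth_c in the frame of reject_tray between -0.038 and 0.038 m and z of each of plinth_c, plinth_b in the frame of reject_tray below 0.009 m and angle between each of plinth_c, plinth_b's own z axis and vertical below 0.1 rad and contact force between plinth_c and reject_tray above 0.3 N and contact force between the fingers and plinth_c above 0.5 N and x of plinth_b in the frame of reject_tray between -0.06 and 0.06 m and y of plinth_b in the frame of reject_tray between -0.038 and 0.038 m and contact force between the fingers and plinth_b below 0.2 N))), for 0.02 s.
At the end, for the whole second after the job is handed in: The gauge stands upright in one plinth, down to its collar (within 3.5 mm); that plinth is upright in its nest, within 10 mm of where it began; the other two stand upright and still on the floor of the reject tray, inside its walls (((z of plug_gauge in the frame of plinth_a below 0.0155 m and horizontal distance between plug_gauge and plinth_a below 0.006 m and angle between each of plug_gauge, plinth_a's own z axis and vertical below 0.08 rad and distance of plinth_a from where it was at the start of the episode below 0.01 m and x of plinth_b in the frame of reject_tray between -0.06 and 0.06 m and y of plinth_b in the frame of reject_tray between -0.038 and 0.038 m and z of each of plinth_b, plinth_c in the frame of reject_tray below 0.009 m and angle between each of plinth_b, plinth_c's own z axis and vertical below 0.1 rad and linear speed of each of plinth_b, plinth_c below 0.02 m/s and x of plinth_c in the frame of reject_tray between -0.06 and 0.06 m and y of plinth_c in the frame of reject_tray between -0.038 and 0.038 m) or (z of plug_gauge in the frame of plinth_b below 0.0155 m and horizontal distance between plug_gauge and plinth_b below 0.006 m and angle between each of plug_gauge, plinth_b's own z axis and vertical below 0.08 rad and distance of plinth_b from where it was at the start of the episode below 0.01 m and x of plinth_a in the frame of reject_tray between -0.06 and 0.06 m and y of plinth_a in the frame of reject_tray between -0.038 and 0.038 m and z of each of plinth_a, plinth_c in the frame of reject_tray below 0.009 m and angle between each of plinth_a, plinth_c's own z axis and vertical below 0.1 rad and linear speed of each of plinth_a, plinth_c below 0.02 m/s and x of plinth_c in the frame of reject_tray between -0.06 and 0.06 m and y of plinth_c in the frame of reject_tray between -0.038 and 0.038 m) or (z of plug_gauge in the frame of plinth_c below 0.0155 m and horizontal distance between plug_gauge and plinth_c below 0.006 m and angle between each of plug_gauge, plinth_c's own z axis and vertical below 0.08 rad and distance of plinth_c from where it was at the start of the episode below 0.01 m and x of plinth_a in the frame of reject_tray between -0.06 and 0.06 m and y of plinth_a in the frame of reject_tray between -0.038 and 0.038 m and z of each of plinth_a, plinth_b in the frame of reject_tray below 0.009 m and angle between each of plinth_a, plinth_b's own z axis and vertical below 0.1 rad and linear speed of each of plinth_a, plinth_b below 0.02 m/s and x of plinth_b in the frame of reject_tray between -0.06 and 0.06 m and y of plinth_b in the frame of reject_tray between -0.038 and 0.038 m))); the robot touches nothing.
It fails at once if a bystander (figure, horse or cup) is moved by more than 15 mm (distance of any of figure, statuette_horse, cup from where it was at the start of the episode above 0.015 m).
It fails at once if the gauge is forced: pressed on a plinth with more than 60 N (contact force between plug_gauge and plinth_a above 60 N or contact force between plug_gauge and plinth_b above 60 N or contact force between plug_gauge and plinth_c above 60 N).
It also fails if it takes over 70 s, if anything falls off the work surface, if the arm or the gripper's body presses on something with over 40 N, if the wrist force passes 120 N, or if a joint passes its speed limit or range.

ROBOT

A 7-joint arm with a two-finger parallel gripper is mounted at the origin on a cart in front of the work surface, level with it; the furniture and walls round the work are solid. World frame = base frame: x ahead of the robot, y to its left, z up, the work surface at z = 0. Lengths are in m, angles in rad, forces in N, time in s.
With the tool pointing down it reaches from about 0.35 to 0.9 m from the base axis. Payload 7.2 kg.
Tool frame: the origin (TCP) lies on the centre line of the jaws, within the pads' length; the fingertips stand 22 mm ahead of it and the grasp point (between the pads) lies 3 mm ahead of it; z points along the fingers, y is the line along which they close (so a half turn about z gives the same grasp; the last joint's range is limited). The gripper opens to 85 mm and grips with 20 to 120 N. Pads are 22 mm wide; open, the fingers measure 114 mm over their backs; the gripper's body (76 mm by 85 mm) begins 54 mm behind the grasp point. The pads swing forward as they close: fully open they stand 13 mm farther back than shut.
Start: joints at [-1.182, 0.411, -0.013, 1.596, 0.006, 1.134, -0.082], TCP at [0.276, 0.561, 0.253] pointing down, gripper open.
Joint ranges: [-2.95, 2.95], [-0.29, 1.99], [-1.47, 1.44], [0.14, 2.54], [-1.03, 4.17], [0.13, 1.85], [-2.86, 2.86]. Speed limits (rad/s): [2.39, 2.39, 3.01, 3.01, 3.14, 3.14, 3.14].

INTERFACE

Orientations are given as a rotation vector (axis times angle).
In Python, from cell import manip, capture gives the robot as it stands (manip), with the cameras as plain functions. Calls block until the motion is done:
- manip.move_to(position, orientation): joint-space move of the TCP to a pose.
- manip.movel(position, velocity=0.15, rotation=None): straight line of the TCP; rotation=None keeps the orientation; velocity is the mean speed in m/s.
- manip.movej(angles): joint-space move.
- manip.set_gripper(opening, grasp_force=None): opening from 0.0 (shut) to 1.0 (fully open); grasp_force is the grip in N (None keeps the last); returns when the fingers have stopped.
- manip.pause(seconds).
- manip.inverse_kinematics(position, orientation): joint angles nearest the present ones, or None.
- manip.get_obs(): the state.
- capture(name): name is "scene" or "side" or "wrist"; returns a dict with "color" (420x560x3 uint8, blue, green, red), "camera_matrix" (3x3 intrinsics, pixels), "extrinsics" (4x4, takes a point from world to camera coordinates). Camera axes: x right, y down, z forward; pixel columns grow to the right and rows downward; lengths in m; the calibration is good to about 2 mm. A picture is of the moment at which its call begins. There is no depth.
A pose or a line that the arm cannot do raises manip.IKError and nothing moves.
- manip.job_done(): hands the job in; it is judged then, once.
The state is a dict: "t": time; "q": joint angles; "dq": joint speeds; "joint_torque": joint torques, N m; "position": TCP position; "tool_rot": TCP orientation; "force": force on the tool from outside, world axes, zero at the start; "torque": the same for the moment, N m; "grip_width": opening from 0.0 (shut) to 1.0 (fully open); "grip_force": force on a finger pad.
Only numpy, scipy, OpenCV 4.12 (cv2) and the standard library are available. Lean on these libraries where they do the work, as an engineer would, in place of code of your own. Each camera call takes 0.05 s, during which the arm holds its last target. There are 200 camera calls.

## Working session

There is one attempt and no reset: what is moved stays moved. The work goes in short steps, each a Python script; the robot and the scene stay as the last script left them, time stands still between calls to the robot, and variables do not carry over. Pictures are saved under pics/ and viewed, at most 10 in all, crops included, and the job is handed in when it is done.

```bash
mkdir -p pics; ls
cat > h.py <<'E'
import numpy as np,cv2
from cell import manip, capture
def ray(c,uv,z):
    K=c["camera_matrix"];E=np.array(c["extrinsics"]);R,t=E[:3,:3],E[:3,3]
    o=-R.T@t;d=R.T@np.linalg.solve(K,np.array([uv[0],uv[1],1.]))
    return o+d*(z-o[2])/d[2]
def proj(c,p):
    E=np.array(c["extrinsics"]);q=c["camera_matrix"]@(E[:3,:3]@np.array(p)+E[:3,3]);return q[:2]/q[2]
E
python3 - <<'E'
from h import *
import pickle
d={}
for n in("scene","side","wrist"):
    d[n]=capture(n);cv2.imwrite(f"pics/{n}0.png",d[n]["color"])
    E=d[n]["extrinsics"];print(n,(-E[:3,:3].T@E[:3,3]).round(3),E[2,:3].round(2),d[n]["camera_matrix"][0,0])
pickle.dump(d,open("c0.pkl","wb"))
o=manip.get_obs();print(o["t"],o["position"],o["tool_rot"],o["force"])
E
```

```text
cell.py
pics
scene [-0.039 -0.527  0.61 ] [ 0.61  0.6  -0.52] 457.4569503189804
side [ 0.406 -0.759  0.539] [ 0.17  0.85 -0.49] 415.12045286812554
wrist [0.2   0.597 0.372] [ 0.29 -0.14 -0.95] 351.09249660817954
0.15 [0.27555973 0.56058715 0.25264084] [-7.11264037e-01 -3.05981456e+00  1.95389330e-03] [-0.80554529  0.54654256  0.22281438]
```

View pics/scene0.png

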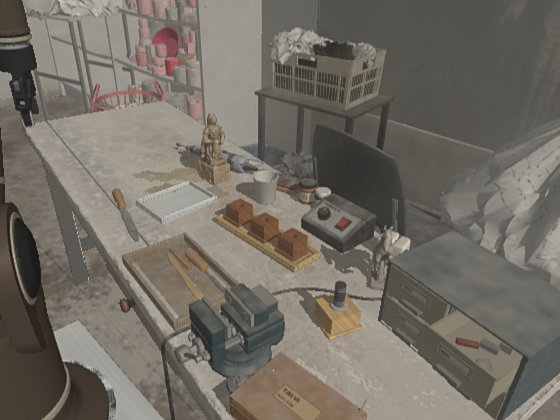

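View pics/side0.png

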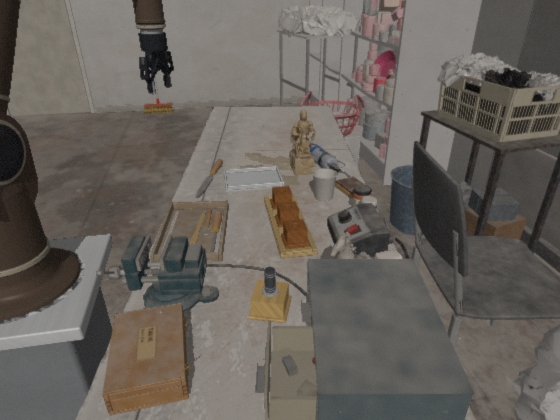

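The scene view shows the tray at about (176,200), the plinths at (239,210), (264,226) and (292,242), the gauge at (340,292) in its stand, the horse at (388,250), the cup at (264,186) and the figure at (212,150). Next I'll get rough positions, then take wrist views from above.

Run:
```python
from h import *
import pickle
d=pickle.load(open("c0.pkl","rb"));s=d["scene"];w=d["side"]
for n,a,z in [("tray",(176,200),.017),("p1",(239,206),.044),("p2",(264,222),.044),("p3",(292,239),.044),("gauge",(341,284),.09),("stand",(338,305),.04),("horse",(380,287),0),("cup",(264,203),0),("fig",(214,180),0)]:
    print(n,ray(s,a,z).round(3))
for n,a,z in [("tray",(253,178),.017),("p1",(281,191),.044),("p3",(295,232),.044),("gauge",(270,270),.09)]: print(n,ray(w,a,z).round(3))
```

```text
tray [0.515 0.377 0.017]
p1 [0.584 0.208 0.044]
p2 [0.579 0.114 0.044]
p3 [0.576 0.022 0.044]
gauge [ 0.487 -0.176  0.09 ]
stand [ 0.488 -0.175  0.04 ]
horse [ 0.629 -0.176  0.   ]
cup [0.692 0.232 0.   ]
fig [ 0.678  0.427 -0.   ]
tray [0.526 0.372 0.017]
p1 [0.583 0.217 0.044]
p3 [0.576 0.009 0.044]
gauge [ 0.491 -0.177  0.09 ]
```

Run:
```python
from h import *
import pickle
d={}
for n,p in [("tray",(.5,.36,.30)),("board",(.55,.11,.30)),("gauge",(.46,-.16,.28))]:
    manip.move_to(np.array(p),np.array([0,np.pi,0]));manip.pause(.2)
    d[n]=capture("wrist");cv2.imwrite(f"pics/w_{n}.png",d[n]["color"])
pickle.dump(d,open("c1.pkl","wb"))
c=d["board"];E=c["extrinsics"];o=manip.get_obs();print((-E[:3,:3].T@E[:3,3]).round(3),o["t"],o["q"].round(2),o["force"],o["position"])
```

```text
[0.466 0.111 0.42 ] 4.1667 [-0.    0.15  0.26  1.9  -0.04  1.1   1.85] [ 0.01140196  0.67044471 -1.09174336] [ 0.46053949 -0.158987    0.2798957 ]
```

View pics/w_board.png

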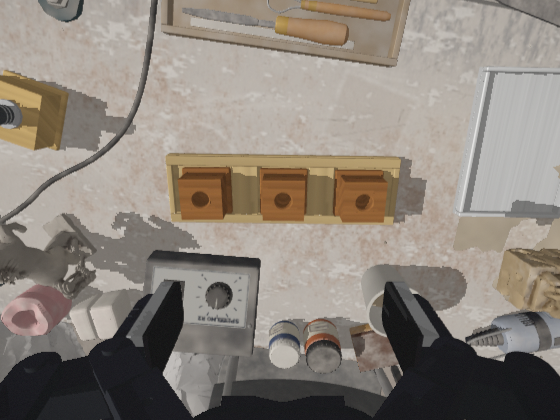

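View pics/w_tray.png

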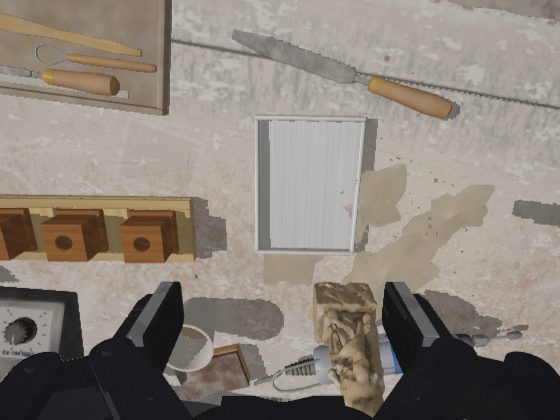

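View pics/w_gauge.png

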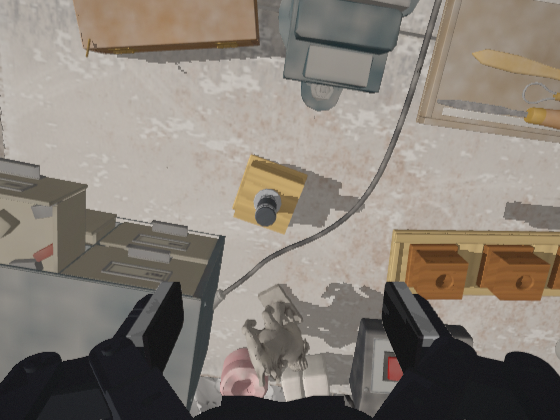

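The wrist views show the board upright along y with bores at about (201,199), (283,200) and (362,201). The tray's long side runs along x, spanning (257-365, 117-252), and the gauge top is at (267,213) with the cabinet's corner at (225,237). Next I'll segment these precisely.

Run:
```python
from h import *
import pickle
d=pickle.load(open("c1.pkl","rb"));s=pickle.load(open("c0.pkl","rb"))["scene"]
b=d["board"]["color"];g=d["gauge"]["color"];t=d["tray"]["color"]
im=np.vstack([cv2.resize(b[160:230,165:415],None,fx=3.2,fy=3.2,interpolation=cv2.INTER_CUBIC),
 np.hstack([cv2.resize(x,(400,320),interpolation=cv2.INTER_CUBIC) for x in (g[150:240,215:327],t[100:265,220:395])])])
cv2.imwrite("pics/crop1.png",im);print(im.shape)
# cabinet corner: triangulate
def rays(c,uv):
    E=c["extrinsics"];R=E[:3,:3];o=-R.T@E[:3,3];v=R.T@np.linalg.solve(c["camera_matrix"],[*uv,1.]);return o,v/np.linalg.norm(v)
def tri(*L):
    A=np.zeros((3,3));y=np.zeros(3)
    for c,uv in L:
        o,v=rays(c,uv);P=np.eye(3)-np.outer(v,v);A+=P;y+=P@o
    return np.linalg.solve(A,y)
print("corner",tri((s,(390,258)),(d["gauge"],(225,237))).round(3))
hsv=cv2.cvtColor(b,cv2.COLOR_BGR2HSV)
for u,v in((190,185),(201,199),(185,215),(220,190),(215,215),(250,190)): print((u,v),hsv[v,u])
```

```text
(544, 800, 3)
corner [ 0.504 -0.223  0.153]
(190, 185) [ 14 162 134]
(201, 199) [ 14 157  83]
(185, 215) [ 15 163 142]
(220, 190) [ 14 164 145]
(215, 215) [ 14 160 147]
(250, 190) [ 19 106 120]
```

View pics/crop1.png

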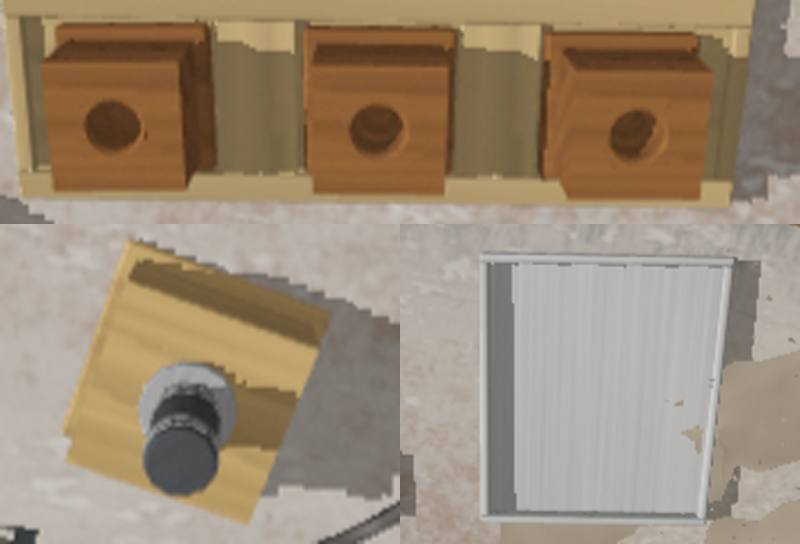

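```bash
cat >> h.py <<'E'
def tri(*L):
    A=np.zeros((3,3));y=np.zeros(3)
    for c,uv in L:
        E=c["extrinsics"];R=E[:3,:3];o=-R.T@E[:3,3];v=R.T@np.linalg.solve(c["camera_matrix"],[*uv,1.]);v/=np.linalg.norm(v)
        P=np.eye(3)-np.outer(v,v);A+=P;y+=P@o
    return np.linalg.solve(A,y)
E
python3 - <<'E'
from h import *
import pickle
d=pickle.load(open("c1.pkl","rb"));c0=pickle.load(open("c0.pkl","rb"));s,w=c0["scene"],c0["side"]
G,B,T=d["gauge"],d["board"],d["tray"]
X=tri((w,(307,262)),(G,(225,237)));print("corner",X.round(3),proj(w,X),proj(G,X),proj(s,X))
print("gtop",ray(G,(265.4,216.4),.09).round(4),"collar",ray(G,(267.6,202.9),.044).round(4))
for n,p in(("L",(113,127)),("M",(377,129)),("R",(640,134))):
    print(n,ray(B,(165+p[0]/3.2,160+p[1]/3.2),.054).round(4))
for q in ([(44,60),(180,62),(187,190),(53,188)],[(313,65),(447,65),(445,192),(314,192)],[(566,70),(711,70),(701,197),(567,198)]):
    P=np.array([ray(B,(165+a/3.2,160+b/3.2),.054)[:2] for a,b in q]);e=P[1]-P[0]+P[2]-P[3]
    print(P.round(3).tolist(),P.mean(0).round(4),np.degrees(np.arctan2(e[0],e[1])).round(1))
f=lambda a,b:(220+a*175/400,100+(b-224)*165/320)
P=np.array([ray(T,f(*p),.017)[:2] for p in((481,254),(735,258),(707,522),(482,521))]);print("tray",P.round(3).tolist(),P.mean(0).round(4))
# wrist-cam gray view of the cropped cabinet areas
a=cv2.resize(s["color"][215:325,310:450],(400,314),interpolation=cv2.INTER_CUBIC);b=cv2.resize(w["color"][240:350,230:370],(400,314),interpolation=cv2.INTER_CUBIC)
cv2.imwrite("pics/crop2.png",np.hstack([a,b]))
E
```

```text
corner [ 0.526 -0.21   0.113] [293.5512152 268.6883071] [226.02720822 264.78592579] [371.67858791 273.080097  ]
gtop [ 0.4872 -0.1748  0.09  ] collar [ 0.4884 -0.1746  0.044 ]
L [0.5771 0.0226 0.054 ]
M [0.5775 0.1123 0.054 ]
R [0.5791 0.2018 0.054 ]
[[0.554, 0.001], [0.554, 0.047], [0.6, 0.047], [0.599, 0.0]] [0.5768 0.0236] 0.7
[[0.555, 0.091], [0.555, 0.136], [0.6, 0.136], [0.6, 0.09]] [0.5778 0.1132] -0.2
[[0.557, 0.175], [0.557, 0.224], [0.602, 0.225], [0.602, 0.178]] [0.5794 0.2006] -0.4
tray [[0.439, 0.525], [0.441, 0.648], [0.608, 0.673], [0.607, 0.549]] [0.5239 0.5988]
```

View pics/crop2.png

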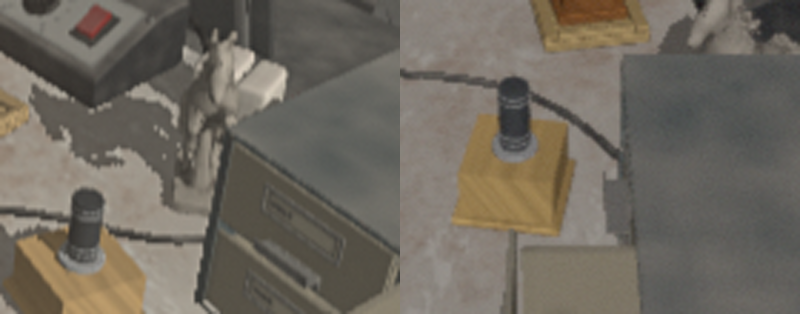

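Run:
```python
from h import *
import pickle
d=pickle.load(open("c1.pkl","rb"));c0=pickle.load(open("c0.pkl","rb"));s,w=c0["scene"],c0["side"]
G,B,T=d["gauge"],d["board"],d["tray"]
X=tri((s,(391.2,263.3)),(w,(308.7,260)));print("corner s+w",X.round(3),proj(w,X),proj(G,X),proj(s,X))
X=tri((s,(391.2,263.3)),(G,(225,237)));print("corner s+G",X.round(3),proj(w,X),proj(G,X),proj(s,X))
f=lambda a,b:(220+(a-400)*175/400,100+(b-224)*165/320)
P=np.array([ray(T,f(*p),.017)[:2] for p in((481,254),(735,258),(707,522),(482,521))]);print("tray",P.round(3).tolist(),P.mean(0).round(4))
```

```text
corner s+w [ 0.545 -0.232  0.14 ] [308.15062352 261.85084627] [196.78125622 299.69675541] [391.0522263  261.46069729]
corner s+G [ 0.509 -0.225  0.141] [285.01969218 261.07531751] [202.16926993 261.93145055] [375.02438408 268.08283091]
tray [[0.44, 0.331], [0.442, 0.454], [0.608, 0.452], [0.608, 0.328]] [0.5243 0.3914]
```

```bash
cat >> h.py <<'E'
R0=np.array([0,np.pi,0])
def st(m=""):
    o=manip.get_obs();print(m,"t%.1f"%o["t"],o["position"].round(4),"F",o["force"].round(1),"w%.3f g%.1f"%(o["grip_width"],o["grip_force"]),flush=True);return o
def descend(x,y,z0,z1,lim=8,step=.002,v=.03):
    F0=manip.get_obs()["force"];z=z0
    while z>z1+1e-6:
        z=max(z-step,z1);manip.movel(np.array([x,y,z]),velocity=v)
        o=manip.get_obs();dF=o["force"]-F0
        if abs(dF[2])>lim or np.hypot(*dF[:2])>lim: print("contact z%.4f"%z,"dF",dF.round(1),o["position"].round(4));return z,dF
    print("reached",z,"dF",dF.round(1));return z,dF
E
python3 - <<'E'
from h import *
x,y=.4875,-.1747
manip.set_gripper(.5,30)
manip.move_to(np.array([x,y,.16]),R0);st()
manip.movel(np.array([x,y,.075]),velocity=.12);st("down")
manip.set_gripper(0,35);st("grip")
manip.movel(np.array([x,y,.16]),velocity=.12);st("lift")
c=capture("wrist");cv2.imwrite("pics/held.png",c["color"][140:420,100:460])
E
```

```text
t5.2 [ 0.4876 -0.1749  0.1604] F [1.2 0.5 0.6] w0.502 g0.0
down t6.1 [ 0.4882 -0.1749  0.0759] F [-0.1 -0.2  0.2] w0.502 g0.0
grip t6.4 [ 0.4881 -0.1749  0.0759] F [-0.8 -0.2  7. ] w0.224 g34.1
lift t7.3 [ 0.487  -0.1745  0.1594] F [-0.3  0.3 -1.9] w0.222 g34.2
```

View pics/held.png

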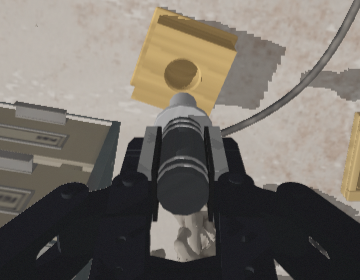

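Crop: the gauge hangs upright between the pads with its tip at about (182,98), clear of the stand. Now I'll try the first bore.

```bash
cat > try.py <<'E'
import sys
from h import *
x,y=map(float,sys.argv[1:3])
p=manip.get_obs()["position"]
if p[2]<.14: manip.movel(np.array([p[0],p[1],.15]),velocity=.15)
manip.move_to(np.array([x,y,.15]),R0)
manip.movel(np.array([x,y,.127]),velocity=.08);manip.pause(.15);st("above")
z,dF=descend(x,y,.127,.0875)
st("end")
E
python3 try.py .5771 .0226
```

```text
above t8.8 [0.5774 0.0224 0.1274] F [-0.1  0.2 -2. ] w0.222 g34.2
contact z0.0890 dF [-2.  -0.1  9.7] [0.5774 0.0226 0.09  ]
end t13.5 [0.5774 0.0226 0.09  ] F [-2.1  0.1  7.7] w0.227 g35.2
```

Run:
```python
from h import *
descend(.5771,.0226,.089,.085,lim=14,step=.001);manip.pause(.2);st()
```

```text
contact z0.0870 dF [-6.6 -1.1 18.3] [0.5776 0.0226 0.0898]
 t14.2 [0.5776 0.0226 0.0898] F [-8.3 -0.9 24.6] w0.223 g37.2
```

Run:
```python
from h import *
manip.movel(np.array([.5771,.0226,.0892]),velocity=.03);manip.pause(.15);st("relax")
manip.set_gripper(.5);st("open")
manip.movel(np.array([.5771,.0226,.17]),velocity=.12)
manip.move_to(np.array([.55,.11,.30]),R0);manip.pause(.2)
import pickle
c=capture("wrist");s=capture("scene");pickle.dump((c,s),open("c2.pkl","wb"))
a=cv2.resize(c["color"][130:240,150:420],(790,322),interpolation=cv2.INTER_CUBIC)
b=cv2.resize(s["color"][180:280,205:345],(378,270),interpolation=cv2.INTER_CUBIC)
im=np.zeros((592,790,3),np.uint8);im[:322]=a;im[322:,:378]=b;cv2.imwrite("pics/seat.png",im)
st()
```

```text
relax t14.6 [0.5776 0.0226 0.0899] F [-2.4  0.2  9.6] w0.223 g35.4
open t15.0 [0.5769 0.0226 0.0888] F [-0.2 -0.5  0.4] w0.497 g0.0
 t16.8 [0.5499 0.1091 0.2989] F [0.6 0.1 0.2] w0.499 g0.0
```

View pics/seat.png

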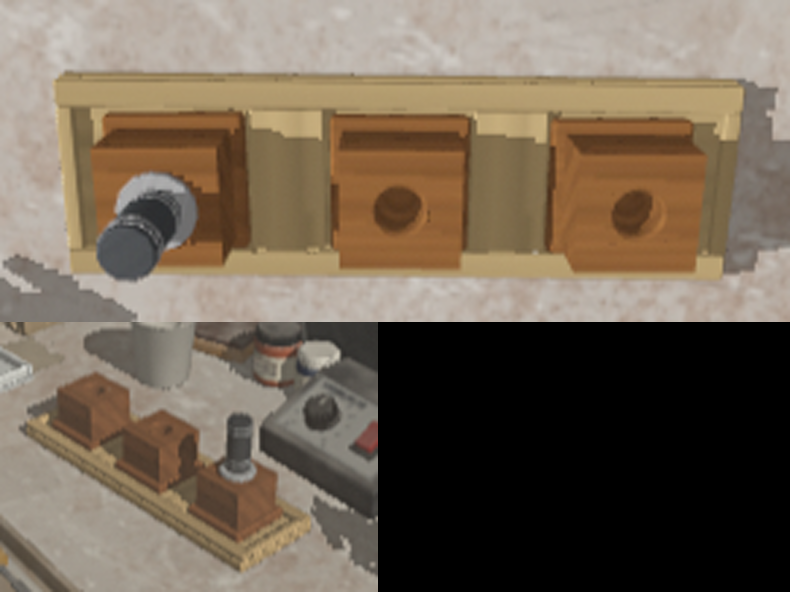

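The collar at (155,210) sits flat on the left plinth, so that one passes. The plinths at (400,210) and (637,210) are the tight ones, and I'll move them to the tray.

```bash
cat > place.py <<'E'
import sys
from h import *
x,y,tx,ty=map(float,sys.argv[1:5])
manip.set_gripper(.78,60)
manip.move_to(np.array([x,y,.14]),R0)
manip.movel(np.array([x,y,.044]),velocity=.08);st("down")
manip.set_gripper(0,60);st("grip")
manip.movel(np.array([x,y,.13]),velocity=.1);o=st("lift")
if o["grip_width"]<.4: sys.exit("missed")
manip.move_to(np.array([tx,ty,.13]),R0)
manip.movel(np.array([tx,ty,.047]),velocity=.08);manip.pause(.2);st("pre")
z,dF=descend(tx,ty,.047,.033,lim=5,step=.001,v=.02)
manip.pause(.1);st("set")
E
python3 place.py .5786 .2012 .5603 .3914
```

```text
down t19.3 [0.579  0.2013 0.0446] F [ 0.  -0.1 -0.2] w0.781 g0.0
grip t19.6 [0.579  0.2015 0.0447] F [-1.5  1.7  5.6] w0.531 g63.2
lift t20.6 [0.5781 0.201  0.1293] F [-0.5  0.2 -4. ] w0.531 g62.1
pre t22.8 [0.5605 0.3916 0.0476] F [ 0.   0.  -2.8] w0.529 g62.1
contact z0.0390 dF [-3.4 -1.7  8. ] [0.5603 0.3914 0.0398]
set t24.9 [0.5603 0.3914 0.0398] F [-2.9 -2.6  6. ] w0.531 g63.0
```

```bash
cat > rel.py <<'E'
from h import *
manip.set_gripper(.78);p=manip.get_obs()["position"]
manip.movel(np.array([p[0],p[1],.14]),velocity=.1);st("released")
E
python3 rel.py && python3 place.py .5775 .1130 .4883 .3914
```

```text
released t26.4 [0.5601 0.3912 0.1391] F [-0.4 -0.7  0. ] w0.783 g0.0
down t29.0 [0.5779 0.1131 0.0446] F [-0.2 -1.2  0.2] w0.783 g0.0
grip t29.3 [0.578  0.1131 0.0447] F [-1.3 -0.6  5.7] w0.526 g62.5
lift t30.3 [0.577  0.1129 0.1293] F [-0.7  0.1 -2.1] w0.530 g61.6
pre t32.8 [0.4886 0.3916 0.0476] F [ 0.4 -0.4 -2. ] w0.525 g61.6
contact z0.0390 dF [-3.  -1.2  8.7] [0.4884 0.3914 0.0398]
set t34.9 [0.4883 0.3914 0.0398] F [-1.8 -2.4  4.9] w0.525 g62.5
```

```bash
python3 rel.py
python3 - <<'E'
from h import *
p=manip.get_obs()["position"]
manip.move_to(np.array([.45,.33,.33]),R0);manip.pause(.3)
c=capture("wrist");s=capture("scene")
im=np.zeros((560,560,3),np.uint8);im[:420]=c["color"];im[420:]=cv2.resize(s["color"][140:300,120:420],(560,300))[40:180]
cv2.imwrite("pics/final.png",im);st()
E
```

```text
released t36.4 [0.488  0.3912 0.1392] F [ 0.2 -0.  -0.3] w0.779 g0.0
 t37.7 [0.45   0.3301 0.3292] F [-0.8  0.1 -0.9] w0.780 g0.0
```

View pics/final.png

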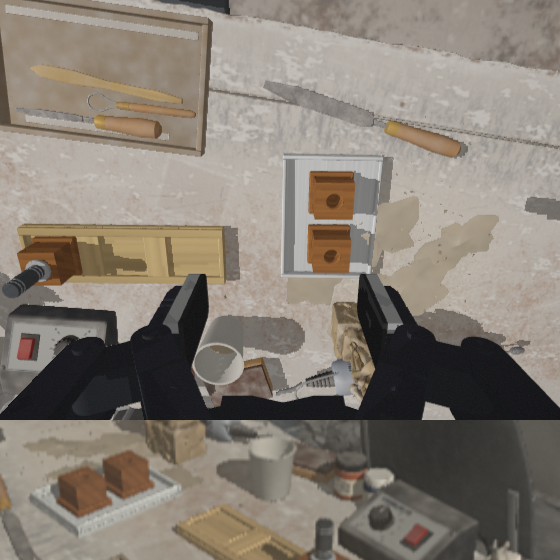

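Both tight plinths stand upright in the tray at (332,195) and (330,247). The gauge stands in its plinth at (47,260), and the bystanders are where they were.

```bash
python3 -c "
from cell import manip, capture
print(manip.job_done())"
```

```text
the job is handed in; nothing more can be done
None
```

I handed the job in at about 38 s on the robot's clock. The gauge went down to its collar in the first bore I tried and stands in that plinth in its nest. I took the other two plinths as the tight ones without trying them, and each was lowered to the tray floor before release. The final picture shows all three upright and the bystanders in place; the hand-in gave no verdict.

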